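# Reset the frozen media hub through its covered reset hole

## Task

The media hub on the coffee table has frozen. Take the flat-bladed screwdriver with the square handle out of the wooden tool block, use its blade to turn the hub's slotted screw counter-clockwise until it stops, so that the cover under the reset hole swings clear, then push the same blade down through the hole and press the recessed reset button all the way in. Finish while still holding the button down with the screwdriver in the gripper; keep the fingers off the hub and leave everything else on the table where it is.

Things in the scene. Friction and masses are not known exactly. Their poses are not given: they have to be found in the camera images.
- hub: Fixed flat grey plastic box, 120 (x) x 170 (y) x 40 mm tall, with small vent slots on its top. Origin: centre of its underside, on the table; z up. On its top, side by side in a line along its y, 45 mm apart: the slotted screw head and the round reset hole. It may stand left or right of the robot and turned by up to 0.4 rad.
- screw (a point): Centre of the top of the steel slotted screw head, 30 mm across, 8 mm proud of the hub's top (48 mm above the table). The frame turns with the head. The slot runs along this x (both ways, open-ended), 8 mm wide, 6 mm deep. The cover, a dark steel tongue 28 mm wide under the hub's top plate, turns with the head and points along +x.
- cover (a joint): Turn of screw head and cover, rad: 0 = tongue right under the reset hole; grows counter-clockwise from above; hard stop at 0.9. Starts between 0 and 0.12; from 0.56 on the hole is wholly clear. Friction 0.04 N m, stays where it is left. The blade has about 0.3 rad of play in the slot either way, so the tool must turn up to 0.3 rad farther than the head.
- aperture (a point): Centre of the mouth of the reset hole, flush with the hub's top (40 mm above the table), 20 mm across, through a 4 mm top plate; axis vertical. With the cover shut the dark steel tongue is seen 5 mm down in it.
- button_top (a point): Centre of the top face of the round white reset button, 17.6 mm across, centred 14 mm below the mouth of the reset hole when not pressed. It moves with the button.
- reset_button (a joint): How far the button is pressed down, m: 0 = up, 0.005 = fully in (end stop). Spring: about 1.8 N to start, 4.8 N fully in; comes back up by itself.
- stand: Fixed wooden tool block, 60 (x) x 190 (y) x 75 mm tall, origin: centre of its underside. Three vertical holes, 18 mm across, along its y at -65, 0 and +65 mm; a tool stands upright in each. Which tool is in which hole varies.
- driver: Flat-bladed screwdriver, 135 mm long, 80 g, upright in the block, blade 10 mm above the table. Origin: middle of the blade's end; z runs up to the handle. Black square handle 22 x 22 mm, 65 to 135 mm from the blade's end, faces along x and y; its lower face rests on the block. Round shaft 10 mm across; blade 14 mm wide (along x), 4 mm thick (along y), 10 mm long.
- driver_tip (a point): Middle of the end of the screwdriver's blade (same frame as the driver: x along the blade's width).
- crosshead: Other tool in the block, not needed: round black handle 26 mm across, pointed round shaft, 140 mm long. Origin at its tip.
- awl: Other tool in the block, not needed: bulbous round black handle 38 mm across, short, 115 mm long. Origin at its tip.
- black_remote: Bystander: black remote control 190 x 46 x 18 mm lying on the table between the block and the hub. Origin under its centre, x along its length.
- white_remote: Bystander: white remote control 160 x 44 x 18 mm on the far part of the table. Origin under its centre.
- glass: Bystander: empty drinking glass, 72 mm across, 120 mm tall, on a cork coaster. Origin at the centre of its foot.
- dropper: Bystander: small white bottle, 32 mm across, 85 mm tall. Origin at the centre of its foot.
- salt_jar: Bystander: small glass jar, 50 mm across, 75 mm tall. Origin at the centre of its foot.
- sunglasses: Bystander: sunglasses about 125 mm wide and deep, 50 mm high, far left part of the table. Origin under the bridge.
There are look-alikes about, which are no part of the job. Leave any green look-alike of the crosshead alone. What is shaped like the hub but pink is not meant.

How it is judged (in metres and radians):
On the way, in this order (a step that is already met when the one before it is completed fails the run):
1. the screwdriver is in the gripper, drawn fully out of the block (z of driver_tip in the frame of stand above 0.078 m and contact force between the fingers and driver above 1 N), for 0.1 s.
2. the screw is turned, cover clear of the hole, with the held screwdriver's blade at the screw (value of joint cover above 0.65 rad and distance between driver_tip and screw below 0.018 m and contact force between the fingers and driver above 1 N), for 0.1 s.
At the end, for the whole second after the job is handed in: The program ends with the screwdriver in the gripper, its blade through the reset hole (within 10 mm of the hole's axis, its end lower than 24 mm above the hub's underside), pressing on it with more than 2 N, the reset button at least 4 of its 5 mm down, and the cover turned at least 0.6 rad (value of joint reset_button above 0.004 m and value of joint cover above 0.6 rad and contact force between driver and hub above 2 N and contact force between the fingers and driver above 1 N and horizontal distance between driver_tip and aperture below 0.01 m and z of driver_tip in the frame of hub below 0.024 m); the arm keeps its last pose, push and grip.
It fails at once if the gripper's fingers touch the hub (contact force between the fingers and hub above 2 N).
It fails at once if another tool is pulled out of the block (distance of any of crosshead, awl from where it was at the start of the episode above 0.03 m).
It fails at once if a bystander is pushed more than 30 mm (distance of any of black_remote, white_remote, glass, dropper, salt_jar, sunglasses from where it was at the start of the episode above 0.03 m).
It also fails if it takes over 53 s, if anything falls off the work surface, if the arm or the gripper's body presses on something with over 40 N, if the wrist force passes 120 N, or if a joint passes its speed limit or range.

## Robot

A 6-joint arm with a two-finger parallel gripper is mounted at the origin on the work surface. World frame = base frame: x ahead of the robot, y to its left, z up, the work surface at z = 0. Lengths are in mm, angles in rad, forces in N, time in s.
With the tool pointing down it reaches from about 350 to 775 mm from the base axis. Payload 7.3 kg.
Tool frame: the origin (TCP) lies between the finger pads; the fingertips stand 25 mm ahead of it and the grasp point (between the pads) lies 6 mm ahead of it; z points along the fingers, y is the line along which they close (so a half turn about z gives the same grasp; the last joint's range is limited). The gripper opens to 92 mm and grips with 3 to 60 N. Pads are 19 mm wide; open, the fingers measure 130 mm over their backs; the gripper's body (75 mm by 190 mm) begins 47 mm behind the grasp point.
Start: joints at [1.171, 0.342, 1.524, -0, 1.275, -0.146], TCP at [131.802, 508.203, 251.741] pointing down, gripper open.
Joint ranges: [-2.53, 2.53], [-0.77, 2.02], [0.04, 2.7], [-1, 4.14], [0.28, 2.66], [-3.11, 3.11]. Speed limits (rad/s): [2.57, 2.57, 3.14, 3.14, 3.14, 3.14].

## Interface

Orientations are given as [roll, pitch, yaw] about the fixed x, y, z axes, in that order (R = Rz(yaw) Ry(pitch) Rx(roll)).
In Python, from plant import bot gives the robot as it stands.
- The arm moves only by the tool play_rows, never from a script. Its argument "commands" is a list of rows, each an object of numbers: "x", "y", "z": the shift along the tool's x, y, z in m; "twist": the turn about the tool's z in degrees. In form: [{"x": .., "y": .., "z": .., "twist": ..}, ...]. A call has exactly 8 rows; each row is the pose to reach, as a shift and turn from the pose commanded when the call began, along the tool's axes at that moment; what a row does not reach only later rows make up. A row lasts 1/10 s, in which the tool goes at most 50 mm and 8.59 degrees, less where a joint would pass 70% of its speed; a pose out of reach is approached as far as the arm can. A call with a gripper value outside its range is refused whole. "jaw" is the closure, from 0 (fully open) to 1 (shut), set as the call begins (left out, the last holds). The fingers move at their own pace and stop on an object; the grip force is fixed at half the most. Time passes only in rows, so rows that repeat a pose let the fingers close, or fill a call up. It gives the time, the measured TCP pose, the force, the opening and the grip force at its end, in the units of the state.
- bot.get_obs(): the state, without advancing time (a new reading comes with each control period).
- bot.capture(name): name is "scene" or "side" or "wrist"; returns a dict with "pixels" (400x640x3 uint8, red, green, blue), "fx", "fy", "cx", "cy" (pixels), "eye" and "rotation" of the camera in the world. Camera axes: x right, y down, z forward; pixel columns grow to the right and rows downward; lengths in mm; the calibration is good to about 2 mm. A picture is of the moment at which its call begins. There is no depth.
- bot.close_job(): hands the job in; it is judged then, once.
The state is a dict: "time": time; "joint_positions": joint angles; "dq": joint speeds; "tau": joint torques, N m; "tool_pos": TCP position; "tcp_rot": TCP orientation; "contact_force": force on the tool from outside, world axes, zero at the start; "moment": the same for the moment, N m; "grip_width": finger opening in mm; "finger_force": force on a finger pad.
Only numpy, scipy, OpenCV 4.12 (cv2) and the standard library are available. Lean on these libraries where they do the work, as an engineer would, in place of code of your own. Each camera call takes 0.05 s, during which the arm holds its last target. There are 200 camera calls.

## Working session

There is one attempt and no reset: what is moved stays moved. The work goes in short steps, Python scripts to look and compute and a tool call to move; the robot and the scene stay as the last step left them, time stands still between calls to the robot, and variables do not carry over. Pictures are saved under pics/ and viewed, at most 10 in all, crops included, and the job is handed in when it is done.

Besides the shell and the picture viewer there is one more tool, called after "Emit:" as name(argument=value, ...), one argument or row to a line, values as JSON. play_rows: Moves the arm, as the interface text tells. Its arguments: {"type":"object","properties":{"commands":{"type":"array"},"jaw":{"type":"number"}},"required":["commands"]}

```bash
mkdir -p pics; cat > h.py <<'E'
import numpy as np, cv2
from plant import bot
def snap(name, f):
    c=bot.capture(name); cv2.imwrite('pics/'+f+'.png', c['pixels'][:,:,::-1])
    np.savez('pics/'+f+'.npz', **{k:np.array(v) for k,v in c.items()}); return c
def load(f): return dict(np.load('pics/'+f+'.npz'))
def ray(c,u,v):
    d=c['rotation']@np.array([(u-c['cx'])/c['fx'],(v-c['cy'])/c['fy'],1.]); return np.array(c['eye']),d
def onz(c,u,v,z):
    e,d=ray(c,u,v); return e+d*(z-e[2])/d[2]
def proj(c,p):
    q=np.array(c['rotation']).T@(np.array(p)-c['eye']); return c['fx']*q[0]/q[2]+c['cx'],c['fy']*q[1]/q[2]+c['cy']
E
python3 - <<'E'
from h import *
for n in ('scene','side','wrist'):
    c=snap(n,n+'0'); print(n,c['fx'],c['cx'],c['cy'],c['eye'],np.array(c['rotation']).round(3).tolist())
print(bot.get_obs())
a=[cv2.imread(f'pics/{n}0.png') for n in('scene','side')]
E
```

```text
scene 427.0695274469043 316.4009282175793 200.85161068143424 [1456.93138924 -289.6103133   651.38671764] [-2.13, 0.001, 1.344]
side 489.652682285261 313.46973665587024 202.34075178696506 [  51.04008276 -756.83475177  940.95597666] [-2.376, 0.019, -0.645]
wrist 313.1232938132359 313.0003163218721 200.18383183618516 [ 59.90372463 526.55169247 384.33252669] [2.858, 0.001, 1.317]
{'time': 0.15, 'joint_positions': array([ 1.17099015e+00,  3.42565648e-01,  1.52478392e+00, -1.55117409e-05,
        1.27540478e+00, -1.45969004e-01]), 'dq': array([-0.00061107, -0.00013457, -0.0037936 , -0.00055373,  0.0006166 ,
       -0.00134837]), 'tau': array([ 1.09228422e-03, -4.31464577e+01, -2.44351923e+01,  7.16332113e-02,
        5.37288410e-02, -5.70231418e-05]), 'tool_pos': array([131.6976832 , 507.9315654 , 251.20782798]), 'tcp_rot': array([-3.14044116e+00, -1.54292893e-04,  2.88775992e+00]), 'contact_force': array([-0.66390041, -0.90954875, -0.04344818]), 'moment': array([ 0.00665567,  0.02478006, -0.03896687]), 'finger_force': 0.0, 'grip_width': 91.8878361884499}
```

View pics/scene0.png

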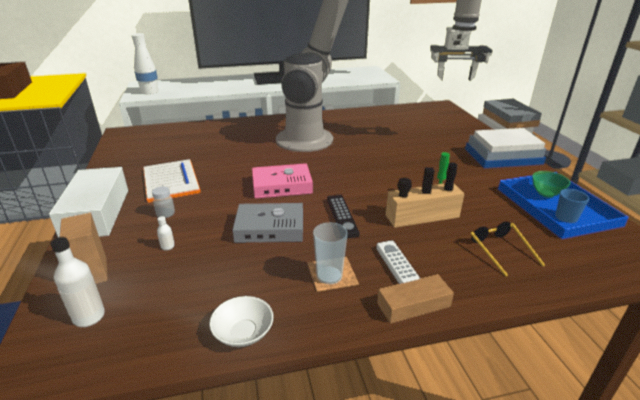

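View pics/side0.png

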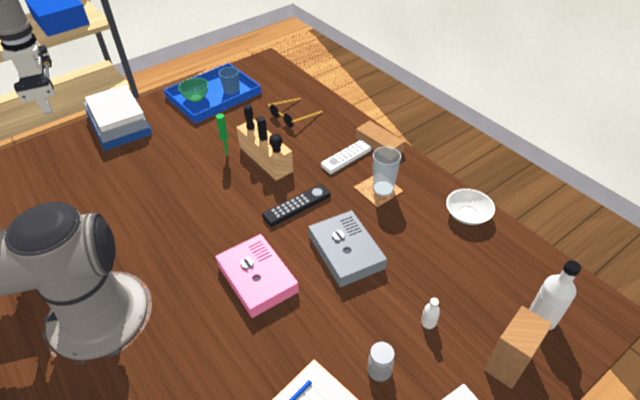

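The pictures show the grey hub at scene (269,222) and side (347,247), and the pink look-alike at scene (282,180). The block is at scene (424,203), with handles at (404,187), (428,180) and (451,176); the green look-alike is behind it. The awl is the bulbous handle at (404,187). The screwdriver is one of the other two, so I'll enlarge that area.

```bash
cat >> h.py <<'E'
from scipy.spatial.transform import Rotation as Ro
def fix(c):
    c=dict(c); r=np.array(c['rotation'])
    if r.shape==(3,): c['rotation']=Ro.from_euler('xyz',r).as_matrix()
    return c
_l=load
def load(f): return fix(_l(f))
_s=snap
def snap(n,f): return fix(_s(n,f))
def tri(obs):
    A=np.zeros((3,3));b=np.zeros(3)
    for c,u,v in obs:
        e,d=ray(c,u,v); d=d/np.linalg.norm(d); M=np.eye(3)-np.outer(d,d); A+=M;b+=M@e
    return np.linalg.solve(A,b)
E
python3 - <<'E'
from h import *
s=load('scene0');d=load('side0')
a=cv2.imread('pics/scene0.png')[140:230,375:475]; b=cv2.imread('pics/side0.png')[95:185,210:310]; h=cv2.imread('pics/side0.png')[205:290,300:395]
w=cv2.imread('pics/wrist0.png')
f=lambda x:cv2.resize(x,(400,300),interpolation=cv2.INTER_CUBIC)
cv2.imwrite('pics/crop1.png',np.vstack([np.hstack([f(a),f(b)]),np.hstack([f(h),f(w)])]))
print('hub',tri([(s,269,207),(d,347,236)]))
for n,u,v,z in(('screw',338,237,48),('hole',347,250,40)): print(n,onz(d,u,v,z))
for n,u,v,p,q in(('h1',451,166,249,108),('h2',428,170,262,119),('awl',404,181,276,137)): print(n,tri([(s,u,v),(d,p,q)]))
E
```

```text
hub [ 541.99010352 -204.16795749   62.07456673]
screw [ 530.9982695  -187.16860376   48.        ]
hole [ 527.10395683 -225.53277359   40.        ]
h1 [578.35584161 268.91914548 142.65063684]
h2 [580.29868602 204.73463038 140.41113796]
awl [581.63521669 141.47793917 117.12149348]
```

View pics/crop1.png

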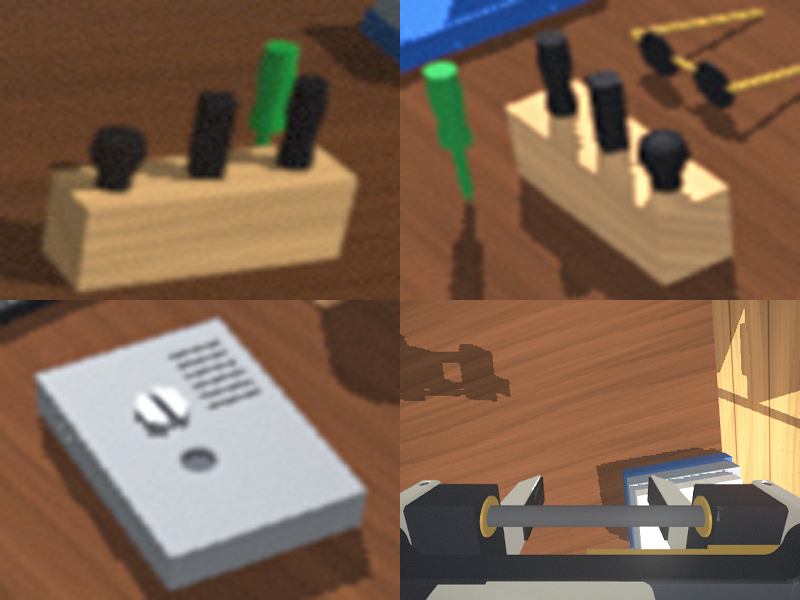

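The middle tool at scene (428,180) and side (262,119) has straight sides and flat corners, so it is the square-handled screwdriver. The one at (451,176) has a round, waisted handle (crosshead), (404,187) is the awl, and the green one is ignored. I'll go above the middle tool and check with the wrist camera.

Emit:
play_rows(
  commands=[
    {"x": -0.04, "y": -0.015, "z": 0, "twist": 7},
    {"x": -0.085, "y": -0.03, "z": 0, "twist": 15},
    {"x": -0.13, "y": -0.046, "z": 0, "twist": 23},
    {"x": -0.175, "y": -0.062, "z": 0, "twist": 31},
    {"x": -0.22, "y": -0.078, "z": 0, "twist": 39},
    {"x": -0.265, "y": -0.094, "z": 0, "twist": 47},
    {"x": -0.31, "y": -0.11, "z": 0, "twist": 55},
    {"x": -0.35, "y": -0.124, "z": 0, "twist": 60},
  ],
)

```text
time: 0.95
tool_pos: [441.1, 298.6, 251.6]
tcp_rot: [-3.141, 0.0, 1.835]
contact_force: [0.7, 1.3, 0.1]
grip_width: 91.7
finger_force: 0.0
```

```bash
cat >> h.py <<'E'
def go(x,y,z,yaw=None):
    "delta in tool axes (mm, deg) from measured pose"
    o=bot.get_obs(); t=o['tcp_rot'][2]; R=Ro.from_euler('xyz',o['tcp_rot']).as_matrix()
    d=R.T@(np.array([x,y,z])-o['tool_pos'])
    tw=0 if yaw is None else -np.degrees((yaw-t+np.pi)%(2*np.pi)-np.pi)
    print('t',round(o['time'],2),'pos',o['tool_pos'].round(1),'rot',o['tcp_rot'].round(4),'delta',d.round(1),'twist',round(tw,2),'F',o['contact_force'].round(1),'M',o['moment'].round(2),'grip',round(o['grip_width'],1),round(o['finger_force'],1),'q6',o['joint_positions'][5].round(2))
E
python3 -c "
from h import *
go(580,205,255,1.597)"
```

```text
t 0.95 pos [441.1 298.6 251.6] rot [-3.1414  0.      1.8347] delta [-126.6  109.7   -3.5] twist 13.62 F [0.7 1.3 0.1] M [-0.1  -0.04  0.01] grip 91.7 0.0 q6 0.19
```

Emit:
play_rows(
  commands=[
    {"x": -0.03, "y": 0.026, "z": 0, "twist": 4},
    {"x": -0.06, "y": 0.052, "z": 0, "twist": 8},
    {"x": -0.09, "y": 0.08, "z": 0, "twist": 12},
    {"x": -0.115, "y": 0.1, "z": 0, "twist": 13.6},
    {"x": -0.126, "y": 0.11, "z": 0, "twist": 13.6},
    {"x": -0.126, "y": 0.11, "z": 0, "twist": 13.6},
    {"x": -0.126, "y": 0.11, "z": 0, "twist": 13.6},
    {"x": -0.126, "y": 0.11, "z": 0, "twist": 13.6},
  ],
)

```text
time: 1.75
tool_pos: [577.8, 209.4, 251.9]
tcp_rot: [-3.141, -0.0, 1.605]
contact_force: [0.1, -0.1, 0.4]
grip_width: 91.6
finger_force: 0.0
```

```bash
python3 -c "
from h import *
c=snap('wrist','wrist1'); go(580,205,116,1.597)
print(proj(c,(580,205,145)))
cv2.imwrite('pics/wrist1b.png',cv2.resize(cv2.imread('pics/wrist1.png')[60:380,120:520],(800,600),interpolation=cv2.INTER_CUBIC)[:, :])
"
```

```text
t 1.8 pos [577.9 209.4 252.1] rot [-3.1415e+00 -4.0000e-04  1.6052e+00] delta [ -4.5   1.9 136.1] twist 0.47 F [-1.1 -0.   0.4] M [-0.05  0.07  0.01] grip 92.1 0.0 q6 0.19
(np.float64(313.90949135078), np.float64(211.61282440845892))
```

View pics/wrist1b.png

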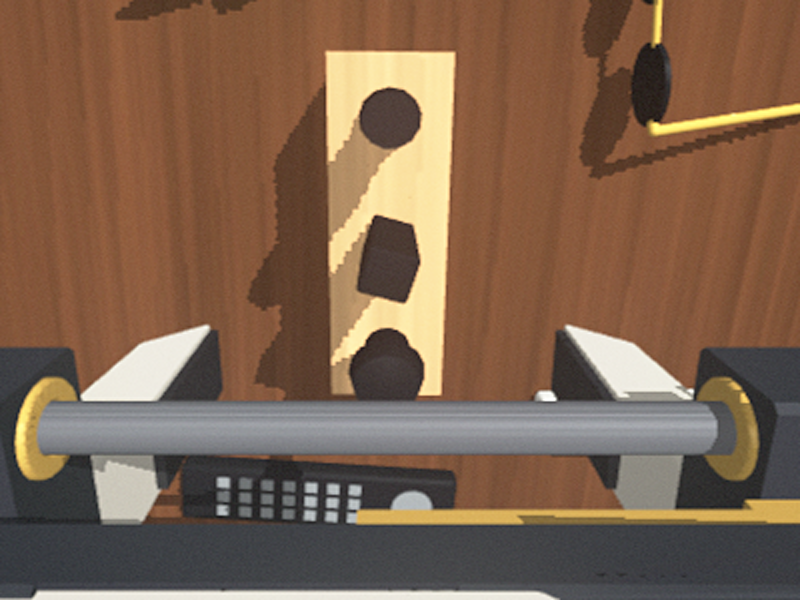

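The wrist view confirms the middle tool as the square handle, at crop (390,260), with round ones above and below. It is twisted about 14° in the block, so I'll measure that.

```bash
python3 - <<'E'
from h import *
c=load('wrist1'); im=c['pixels']
g=cv2.cvtColor(im,cv2.COLOR_RGB2GRAY)
m=np.zeros_like(g); r=slice(165,228),slice(285,345)
m[r]=(im[r].max(2)<75).astype(np.uint8)*255
sub=cv2.resize(im[165:228,285:345][:,:,::-1],None,fx=8,fy=8,interpolation=cv2.INTER_CUBIC).astype(float)
sub=np.clip(sub*2.5,0,255).astype(np.uint8)
mm=cv2.resize(m[165:228,285:345],None,fx=8,fy=8,interpolation=cv2.INTER_NEAREST)
cv2.imwrite('pics/hd.png',sub[:,:,:])
cs,_=cv2.findContours(m,cv2.RETR_EXTERNAL,cv2.CHAIN_APPROX_NONE); k=max(cs,key=cv2.contourArea)
p=cv2.approxPolyDP(k,2.0,True)[:,0]; print(p.tolist())
for u,v in p: print(u,v,onz(c,u,v,145).round(1),onz(c,u,v,75).round(1))
# block top edges
b=((im[:,:,0]>190)&(im[:,:,1]>150)&(im[:,:,2]<190)).astype(np.uint8); b[:80]=0;b[275:]=0;b[:,:270]=0;b[:,350:]=0
k=cv2.findContours(b,cv2.RETR_EXTERNAL,cv2.CHAIN_APPROX_NONE)[0]; k=np.vstack([x for x in k if cv2.contourArea(x)>50])[:,0]
for v in(95,130,170,210,240):
    xs=k[k[:,1]==v][:,0]
    if len(xs): print(v,onz(c,xs.min(),v,75).round(1),onz(c,xs.max(),v,75).round(1))
E
```

```text
[[307, 175], [299, 214], [322, 220], [329, 199], [324, 199], [324, 204], [327, 205], [320, 214], [322, 208], [320, 211], [317, 206], [322, 206], [322, 203], [318, 202], [314, 209], [311, 205], [314, 204], [308, 200], [315, 196], [307, 197], [304, 192], [309, 190], [310, 195], [312, 191], [318, 194], [326, 192], [328, 197], [325, 180]]
307 175 [573.5 234.9 145. ] [572.6 220.4  75. ]
299 214 [568.  202.5 145. ] [565.4 178.6  75. ]
322 220 [586.8 198.  145. ] [589.7 172.8  75. ]
329 199 [591.7 216.  145. ] [596. 196.  75.]
324 199 [587.7 215.9 145. ] [590.8 195.8  75. ]
324 204 [587.9 211.7 145. ] [591.1 190.5  75. ]
327 205 [590.3 211.  145. ] [594.2 189.5  75. ]
320 214 [585.  203.1 145. ] [587.4 179.4  75. ]
322 208 [586.4 208.3 145. ] [589.2 186.   75. ]
320 211 [584.9 205.7 145. ] [587.2 182.7  75. ]
317 206 [582.3 209.8 145. ] [583.9 188.   75. ]
322 206 [586.3 210.  145. ] [589.1 188.2  75. ]
322 203 [586.2 212.5 145. ] [588.9 191.5  75. ]
318 202 [583.  213.2 145. ] [584.8 192.4  75. ]
314 209 [580.  207.2 145. ] [580.9 184.7  75. ]
311 205 [577.5 210.5 145. ] [577.6 188.9  75. ]
314 204 [579.8 211.4 145. ] [580.7 190.1  75. ]
308 200 [574.9 214.6 145. ] [574.4 194.2  75. ]
315 196 [580.4 218.1 145. ] [581.4 198.7  75. ]
307 197 [574.1 217.1 145. ] [573.2 197.4  75. ]
304 192 [571.6 221.1 145. ] [570.  202.6  75. ]
309 190 [575.5 222.9 145. ] [575.1 204.9  75. ]
310 195 [576.4 218.8 145. ] [576.3 199.6  75. ]
312 191 [577.9 222.1 145. ] [578.2 203.9  75. ]
318 194 [582.7 219.8 145. ] [584.4 201.   75. ]
326 192 [589.  221.7 145. ] [592.5 203.4  75. ]
328 197 [590.8 217.6 145. ] [594.8 198.1  75. ]
325 180 [587.8 231.4 145. ] [590.9 215.9  75. ]
95 [547.8 296.1  75. ] [607.9 298.2  75. ]
130 [549. 264.  75.] [608. 266.  75.]
170 [564.4 225.2  75. ] [609.5 226.8  75. ]
210 [594.5 184.   75. ] [610.1 184.6  75. ]
240 [557.5 148.9  75. ] [611.  150.8  75. ]
```

View pics/hd.png

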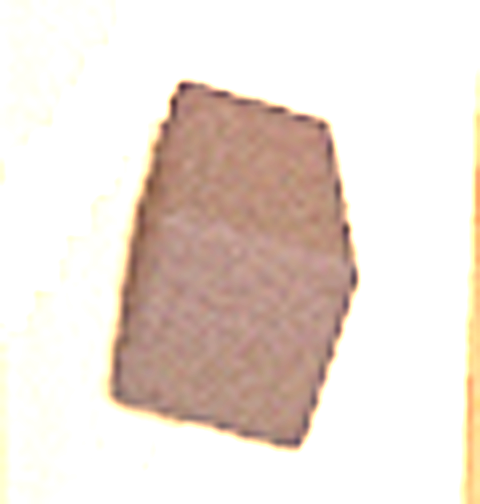

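Handle top centre is about (579.5, 209), with faces turned -0.248 rad. The top measures about 20–21 mm, which agrees with 22. I'll descend to TCP z=120 with the jaw line along the face normal, then close.

Emit:
play_rows(
  commands=[
    {"x": 0, "y": 0.0015, "z": 0.01, "twist": 6},
    {"x": 0, "y": 0.0015, "z": 0.03, "twist": 12},
    {"x": 0, "y": 0.0015, "z": 0.05, "twist": 16.2},
    {"x": 0, "y": 0.0015, "z": 0.075, "twist": 16.2},
    {"x": 0, "y": 0.0015, "z": 0.1, "twist": 16.2},
    {"x": 0, "y": 0.0015, "z": 0.12, "twist": 16.2},
    {"x": 0, "y": 0.0015, "z": 0.132, "twist": 16.2},
    {"x": 0, "y": 0.0015, "z": 0.132, "twist": 16.2},
  ],
  jaw=0,
)

```text
time: 2.6
tool_pos: [579.2, 208.7, 118.4]
tcp_rot: [-3.139, 0.001, 1.322]
contact_force: [-1.2, -0.3, 0.1]
grip_width: 91.7
finger_force: 0.0
```

Emit:
play_rows(
  commands=[
    {"x": 0, "y": 0, "z": 0, "twist": 0},
    {"x": 0, "y": 0, "z": 0, "twist": 0},
    {"x": 0, "y": 0, "z": 0, "twist": 0},
    {"x": 0, "y": 0, "z": 0, "twist": 0},
    {"x": 0, "y": 0, "z": 0, "twist": 0},
    {"x": 0, "y": 0, "z": 0, "twist": 0},
    {"x": 0, "y": 0, "z": 0, "twist": 0},
    {"x": 0, "y": 0, "z": 0, "twist": 0},
  ],
  jaw=1,
)

```text
time: 3.4
tool_pos: [580.6, 208.2, 119.7]
tcp_rot: [-3.142, -0.0, 1.32]
contact_force: [-0.4, -0.2, 0.1]
grip_width: 32.4
finger_force: 0.0
```

Emit:
play_rows(
  commands=[
    {"x": 0, "y": 0, "z": 0, "twist": 0},
    {"x": 0, "y": 0, "z": 0, "twist": 0},
    {"x": 0, "y": 0, "z": 0, "twist": 0},
    {"x": 0, "y": 0, "z": 0, "twist": 0},
    {"x": 0, "y": 0, "z": 0, "twist": 0},
    {"x": 0, "y": 0, "z": 0, "twist": 0},
    {"x": 0, "y": 0, "z": 0, "twist": 0},
    {"x": 0, "y": 0, "z": 0, "twist": 0},
  ],
)

```text
time: 4.2
tool_pos: [580.3, 208.3, 119.7]
tcp_rot: [-3.141, 0.0, 1.32]
contact_force: [-2.7, 0.5, 1.2]
grip_width: 21.6
finger_force: 30.0
```

Gripped at 21.6 mm with 30 N. Lifting straight up.

Emit:
play_rows(
  commands=[
    {"x": 0, "y": 0, "z": -0.01, "twist": 0},
    {"x": 0, "y": 0, "z": -0.025, "twist": 0},
    {"x": 0, "y": 0, "z": -0.045, "twist": 0},
    {"x": 0, "y": 0, "z": -0.065, "twist": 0},
    {"x": 0, "y": 0, "z": -0.085, "twist": 0},
    {"x": 0, "y": 0, "z": -0.105, "twist": 0},
    {"x": 0, "y": 0, "z": -0.115, "twist": 0},
    {"x": 0, "y": 0, "z": -0.115, "twist": 0},
  ],
)

```text
time: 5.0
tool_pos: [581.5, 208.3, 236.7]
tcp_rot: [3.138, -0.002, 1.32]
contact_force: [-0.5, 0.4, -0.8]
grip_width: 22.0
finger_force: 30.0
```

```bash
python3 - <<'E'
from h import *
# hub outline in side0, rough measurement
d=load('side0'); im=d['pixels'].astype(int)
go(529,-190,235)
# where the driver tip should appear
c=snap('scene','scene2'); e=snap('side','side2'); w=snap('wrist','wrist2')
o=bot.get_obs()['tool_pos']; tip=[o[0],o[1],o[2]-110]
S=lambda c,k=60:(lambda u,v:cv2.resize(c['pixels'][max(0,int(v)-k):int(v)+k,max(0,int(u)-k):int(u)+k][:,:,::-1],(400,300)))(*proj(c,tip))
print([np.round(proj(x,tip),1) for x in(c,e,w)])
hub=cv2.resize(d['pixels'][200:295,300:395][:,:,::-1],(400,300),interpolation=cv2.INTER_CUBIC)
cv2.imwrite('pics/c2.png',np.vstack([np.hstack([S(c,40),S(e,40)]),np.hstack([cv2.resize(w['pixels'][:,:,::-1],(400,300)),hub])]))
E
```

```text
t 5.0 pos [581.5 208.3 236.7] rot [ 3.1378e+00 -1.8000e-03  1.3204e+00] delta [-398.9   47.8    1.2] twist 0 F [-0.5  0.4 -0.8] M [-0.12  0.03 -0.04] grip 22.0 30.0 q6 0.47
[array([428.3, 175.6]), array([261.9, 123.5]), array([311.1, 205.5])]
```

View pics/c2.png

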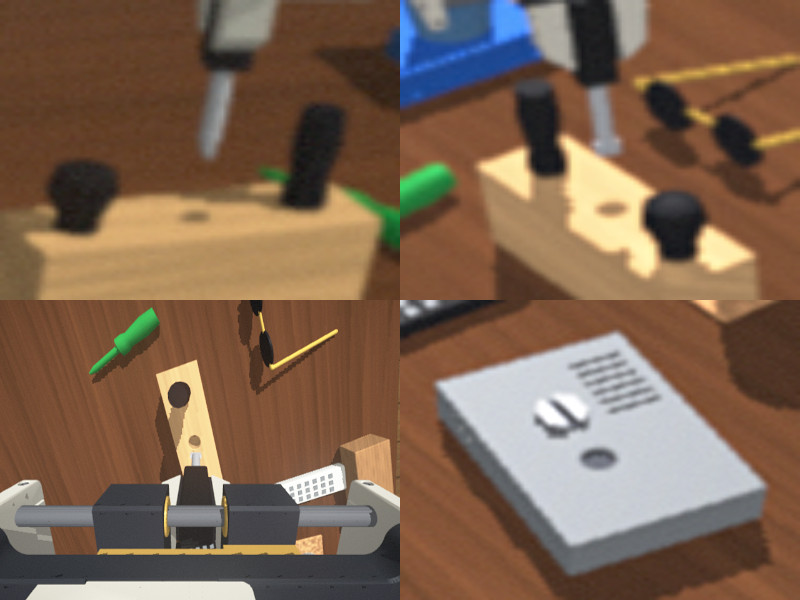

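The driver is clear of the block. In the side view (crop (605,150)) the blade end is broad, and in the scene view it is narrow, so the blade's width lies along the jaw line (tool y). The green look-alike had been standing on its own and has toppled. It's not part of the job, so I'll leave it. Next I'll carry the driver to the hub with the blade along the screw–hole line, which puts tool yaw near -0.04.

Emit:
play_rows(
  commands=[
    {"x": -0.03, "y": 0.004, "z": 0, "twist": 6},
    {"x": -0.07, "y": 0.008, "z": 0, "twist": 14},
    {"x": -0.11, "y": 0.013, "z": 0, "twist": 22},
    {"x": -0.15, "y": 0.018, "z": 0, "twist": 30},
    {"x": -0.19, "y": 0.023, "z": 0, "twist": 38},
    {"x": -0.23, "y": 0.028, "z": 0, "twist": 46},
    {"x": -0.27, "y": 0.032, "z": 0, "twist": 54},
    {"x": -0.3, "y": 0.036, "z": 0, "twist": 60},
  ],
)

```text
time: 5.95
tool_pos: [540.1, -93.5, 233.6]
tcp_rot: [-3.141, 0.002, 0.267]
contact_force: [-0.1, -0.0, -0.9]
grip_width: 22.1
finger_force: 30.0
```

```bash
python3 - <<'E'
from h import *
d=load('side0'); im=d['pixels'].astype(int)
P=[onz(d,*p,40) for p in((308.3,226.9),(352.3,210.4),(386.7,259.5),(341,279.5))]
for p in P: print(p.round(1))
print([np.linalg.norm(P[i]-P[i-1]).round(1) for i in range(4)], 'centre',np.mean(P,0).round(1),'y-axis ang',np.arctan2(*(P[1]-P[2])[[1,0]]).round(3),np.arctan2(*(P[0]-P[3])[[1,0]]).round(3))
g=im.max(2)
m=(im.min(2)>200).astype(np.uint8); m[:, :325]=0;m[:,355:]=0;m[:225]=0;m[250:]=0
v,u=np.nonzero(m); print('screw px',u.mean(),v.mean(),len(u),onz(d,(u.min()+u.max())/2,(v.min()+v.max())/2,48).round(1))
m=(g<125); m[:,:338]=0;m[:,358:]=0;m[:244]=0;m[258:]=0
v,u=np.nonzero(m); print('hole',u.min(),u.max(),v.min(),v.max(),onz(d,(u.min()+u.max())/2,(v.min()+v.max())/2,40).round(1))
go(529,-190,228,-0.04)
E
```

```text
[ 498.3 -112.8   40. ]
[ 618.  -136.7   40. ]
[ 581.1 -302.4   40. ]
[ 463.7 -281.2   40. ]
[np.float64(171.9), np.float64(122.1), np.float64(169.7), np.float64(119.3)] centre [ 540.3 -208.3   40. ] y-axis ang 1.352 1.368
screw px 336.916 237.45 500 [ 533.8 -189.3   48. ]
hole 343 350 247 250 [ 529.  -221.4   40. ]
t 5.95 pos [540.1 -93.5 233.6] rot [-3.1408e+00  2.0000e-03  2.6680e-01] delta [-36.1  90.2   5.6] twist 17.58 F [-0.1 -0.  -0.9] M [-0.06  0.2   0.02] grip 22.1 30.0 q6 0.99
```

Emit:
play_rows(
  commands=[
    {"x": -0.008, "y": 0.022, "z": 0.001, "twist": 6},
    {"x": -0.016, "y": 0.045, "z": 0.002, "twist": 12},
    {"x": -0.024, "y": 0.067, "z": 0.004, "twist": 18},
    {"x": -0.03, "y": 0.085, "z": 0.005, "twist": 23.9},
    {"x": -0.032, "y": 0.089, "z": 0.005, "twist": 23.9},
    {"x": -0.032, "y": 0.089, "z": 0.005, "twist": 23.9},
    {"x": -0.032, "y": 0.089, "z": 0.005, "twist": 23.9},
    {"x": -0.032, "y": 0.089, "z": 0.005, "twist": 23.9},
  ],
)

```text
time: 6.75
tool_pos: [534.4, -184.6, 229.6]
tcp_rot: [-3.141, 0.0, -0.141]
contact_force: [-0.6, 0.6, -0.5]
grip_width: 21.9
finger_force: 30.0
```

```bash
python3 - <<'E'
from h import *
w=snap('wrist','wrist3'); go(533,-188,228,-0.15)
o=bot.get_obs()['tool_pos']
print(proj(w,(o[0],o[1],o[2]-110)),proj(w,(533,-188,48)),proj(w,(524,-232,40)))
cv2.imwrite('pics/w3.png',cv2.resize(w['pixels'][90:290,200:440][:,:,::-1],(720,600),interpolation=cv2.INTER_CUBIC))
E
```

```text
t 6.8 pos [ 534.5 -184.7  229.7] rot [-3.1413 -0.     -0.1417] delta [-1.   3.5  1.7] twist 0.48 F [ 0.6  0.5 -0.7] M [-0.05  0.16 -0.02] grip 22.2 30.0 q6 1.24
(np.float64(312.81055960524753), np.float64(207.2159657099858)) (np.float64(316.26849115744875), np.float64(187.08613891655713)) (np.float64(358.3980510449154), np.float64(187.7508400999931))
```

View pics/w3.png

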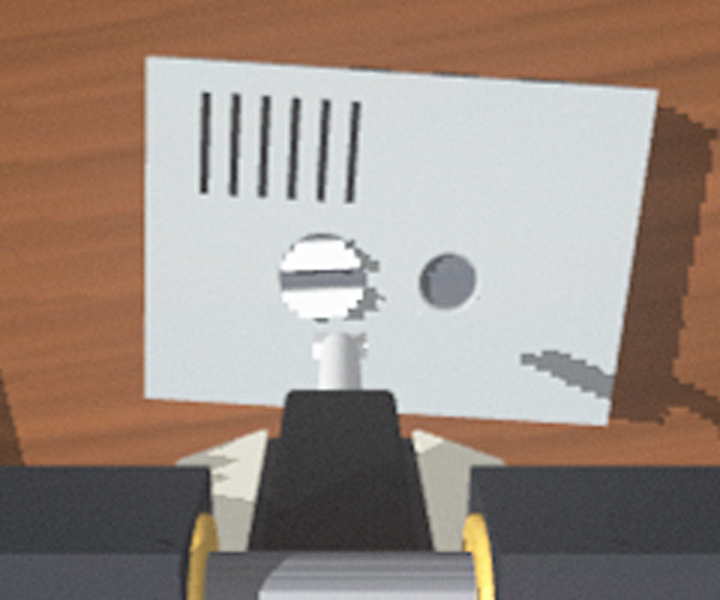

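The wrist view shows the screw at crop (323,278), which is px (307.7,182.7). The slot is nearly horizontal in the image, the hole is at crop (447,281) and the blade end at about crop (340,340). I'll measure these by mask.

```bash
cat > m.py <<'E'
from h import *
w=load('wrist3'); im=w['pixels'].astype(int); lo=im.min(2); g=cv2.cvtColor(w['pixels'],cv2.COLOR_RGB2GRAY).astype(int)
def ell(mask,box):
    m=np.zeros(mask.shape,np.uint8); r=slice(box[1],box[3]),slice(box[0],box[2]); m[r]=mask[r]
    k=np.vstack(cv2.findContours(m,cv2.RETR_EXTERNAL,cv2.CHAIN_APPROX_NONE)[0])
    return cv2.fitEllipse(cv2.convexHull(k)), m
(sc,sz,_),ms=ell(lo>240,(288,160,326,202)); S=onz(w,*sc,48)
(hc,hz,_),mh=ell(g<170,(335,168,362,196)); H=onz(w,*hc,40)
print('screw',np.round(sc,1),np.round(sz,1),S.round(1),'hole',np.round(hc,1),np.round(hz,1),H.round(1),'dist',np.linalg.norm((S-H)[:2]).round(1),'ang',np.arctan2(H[1]-S[1],H[0]-S[0]).round(3))
# slot: dark pixels inside head
d=np.zeros_like(ms); r=slice(176,190),slice(294,322); d[r]=(g[r]<200)
yy,xx=np.nonzero(d); keep=(np.hypot(xx-sc[0],yy-sc[1])<12)
xs,ys=xx[keep],yy[keep]; cols=[(x,ys[xs==x].mean()) for x in np.unique(xs)]
p=np.polyfit(*np.array(cols).T,1); a,b=[onz(w,x,np.polyval(p,x),48) for x in(297,319)]
print('slot fit y at c',np.polyval(p,sc[0]),'ang',np.arctan2(b[1]-a[1],b[0]-a[0]).round(3),len(xs))
for y in range(198,216): print(y,g[y,300:328].tolist())
E
python3 m.py
```

```text
screw [306.5 182.6] [27.  27.7] [ 539.1 -178.7   48. ] hole [348.6 183.4] [17.4 19.3] [ 530.2 -222.3   40. ] dist 44.5 ang -1.773
slot fit y at c 182.6468317888784 ang -1.673 155
198 [218, 218, 217, 218, 219, 221, 222, 222, 221, 220, 218, 216, 216, 216, 219, 215, 220, 219, 221, 220, 218, 218, 218, 217, 215, 218, 220, 217]
199 [219, 217, 216, 219, 217, 217, 221, 219, 216, 218, 218, 218, 220, 218, 219, 220, 219, 216, 218, 219, 219, 216, 220, 220, 216, 217, 217, 216]
200 [217, 215, 219, 217, 216, 214, 214, 215, 213, 213, 215, 217, 213, 213, 209, 209, 216, 217, 219, 215, 209, 205, 214, 218, 217, 217, 218, 220]
201 [217, 216, 218, 218, 212, 204, 203, 202, 204, 215, 221, 219, 211, 199, 185, 176, 188, 197, 200, 195, 175, 169, 206, 219, 217, 216, 218, 217]
202 [215, 218, 219, 217, 213, 205, 205, 207, 220, 234, 235, 225, 215, 201, 181, 166, 158, 175, 170, 161, 156, 178, 209, 217, 217, 217, 216, 218]
203 [217, 218, 217, 218, 211, 209, 209, 217, 234, 240, 233, 224, 216, 200, 186, 167, 158, 156, 154, 158, 159, 165, 201, 218, 218, 217, 216, 218]
204 [217, 217, 219, 216, 229, 239, 236, 237, 241, 2
[... 988 characters left out ...]
 216, 215, 228, 240, 240, 237, 230, 223, 213, 198, 184, 169, 157, 157, 154, 167, 200, 218, 218, 218, 216, 218, 216, 217]
212 [217, 216, 216, 216, 217, 214, 228, 239, 242, 238, 231, 225, 214, 201, 187, 168, 158, 155, 155, 158, 195, 221, 219, 216, 216, 217, 218, 218]
213 [217, 217, 218, 215, 218, 216, 230, 242, 242, 237, 229, 222, 216, 199, 186, 167, 161, 153, 155, 161, 198, 219, 217, 217, 217, 219, 216, 215]
214 [217, 217, 216, 217, 216, 216, 233, 244, 242, 237, 230, 223, 211, 198, 184, 170, 161, 156, 156, 157, 195, 219, 218, 215, 218, 216, 216, 217]
215 [216, 220, 214, 218, 217, 216, 234, 244, 240, 236, 230, 222, 213, 198, 186, 170, 155, 159, 155, 152, 190, 219, 217, 216, 217, 217, 216, 216]
```

Checks: the screw–hole distance is 44.5 mm (45 expected) and the slot is at +0.10 rad from the hole line (allowed 0–0.12). The blade end's front edge is at row 200.7 and columns 304–322. Next I'll work out the shift to the screw relative to the seen tip.

```bash
python3 - <<'E'
from h import *
w=load('wrist3'); o=bot.get_obs(); p=o['tool_pos']; t=-0.1417; R=Ro.from_euler('xyz',o['tcp_rot']).as_matrix()
S=np.array([539.1,-178.7,48])
fr=onz(w,313,200.7,p[2]-109.7); T=fr-2*R[:,0]; sh=onz(w,313,206.8,p[2]-99.7)
print('tip',T.round(1),'shoulder',sh.round(1),'tcp',p.round(1),'off in tool',(R.T@(T-p)).round(1),(R.T@(sh-p)).round(1),'delta tool',(R.T@(S-T)).round(1))
E
```

```text
tip [ 538.  -185.4  120. ] shoulder [ 538.  -185.4  130. ] tcp [ 534.5 -184.7  229.7] off in tool [  3.6   0.2 109.7] [ 3.6  0.2 99.7] delta tool [ 0.1 -6.7 72. ]
```

Emit:
play_rows(
  commands=[
    {"x": 0, "y": -0.0035, "z": 0.005, "twist": -2.3},
    {"x": 0, "y": -0.0067, "z": 0.015, "twist": -2.3},
    {"x": 0, "y": -0.0067, "z": 0.03, "twist": -2.3},
    {"x": 0, "y": -0.0067, "z": 0.045, "twist": -2.3},
    {"x": 0, "y": -0.0067, "z": 0.055, "twist": -2.3},
    {"x": 0, "y": -0.0067, "z": 0.06, "twist": -2.3},
    {"x": 0, "y": -0.0067, "z": 0.06, "twist": -2.3},
    {"x": 0, "y": -0.0067, "z": 0.06, "twist": -2.3},
  ],
)

```text
time: 7.6
tool_pos: [535.6, -179.1, 170.1]
tcp_rot: [3.141, -0.001, -0.104]
contact_force: [0.6, 0.5, -1.3]
grip_width: 22.1
finger_force: 30.0
```

```bash
python3 - <<'E'
from h import *
w=snap('wrist','wrist4'); s=snap('side','side4'); go(533,-188,158,-0.102)
o=bot.get_obs()['tool_pos']; print(proj(w,(o[0],o[1],o[2]-109.7)),proj(w,(539.1,-178.7,48)),proj(s,(539.1,-178.7,48)))
a=cv2.resize(w['pixels'][160:250,255:375][:,:,::-1],(800,600),interpolation=cv2.INTER_CUBIC)
b=cv2.resize(s['pixels'][195:275,300:400][:,:,::-1],(300,240),interpolation=cv2.INTER_CUBIC)
a[360:,500:]=b
cv2.imwrite('pics/w4.png',a)
E
```

```text
t 7.7 pos [ 535.7 -179.2  170.4] rot [ 3.1412e+00 -1.3000e-03 -1.0380e-01] delta [-1.8  9.  12.4] twist -0.1 F [-0.8 -0.3 -1.1] M [-0.02  0.14  0.  ] grip 22.0 30.0 q6 1.22
(np.float64(312.7195327484185), np.float64(207.48644257860653)) (np.float64(311.7081490007723), np.float64(199.178856691858)) (np.float64(338.4107416985099), np.float64(233.23164833096382))
```

View pics/w4.png

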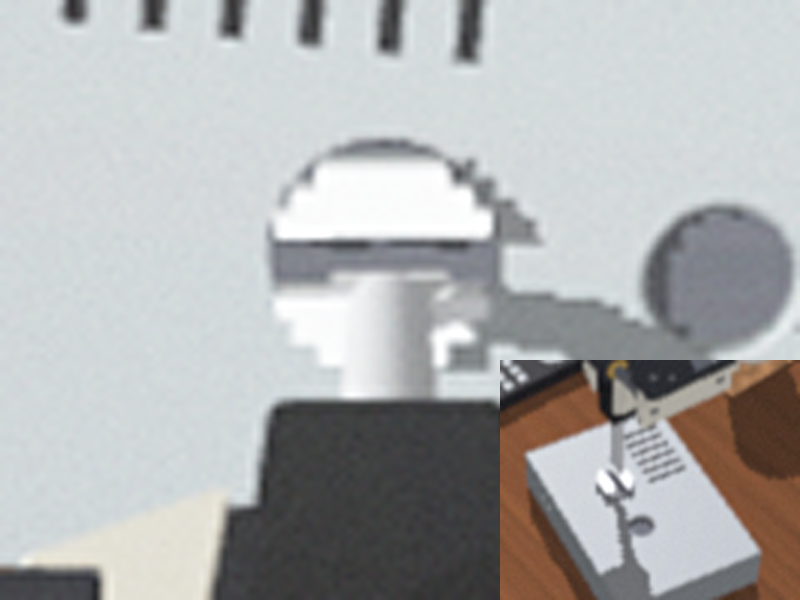

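The slot now runs horizontally in the image and parallel to the blade. Its far edge is at crop row 240 and the head spans columns 270–500 (centre px 312.8), with the blade centred at px 313. I'll check the residual across the slot.

```bash
python3 - <<'E'
from h import *
w=load('wrist4'); o=bot.get_obs(); p=o['tool_pos']; R=Ro.from_euler('xyz',o['tcp_rot']).as_matrix()
g=cv2.cvtColor(w['pixels'],cv2.COLOR_RGB2GRAY).astype(int)
for c in(299,301,325,327): print(c,g[178:216,c].tolist())
print('rows from 178; blade cols', g[201,298:330].tolist())
T=onz(w,313,200.7,p[2]-109.7)-2*R[:,0]
for r in(195.5,196,196.5): print(r,'slot centre - tip, tool axes',(R.T@(onz(w,312.8,r,48)-4*R[:,0]-T)).round(1))
print('dz',(p[2]-109.7))
# head top/bottom extents via rows at centre col
print(g[176:200,312].tolist())
E
```

```text
299 [216, 217, 217, 216, 219, 216, 218, 211, 188, 194, 224, 252, 250, 250, 250, 252, 254, 248, 120, 129, 133, 132, 131, 128, 156, 203, 231, 254, 252, 251, 247, 248, 248, 238, 213, 217, 217, 215]
301 [218, 216, 216, 217, 218, 210, 178, 134, 141, 186, 228, 253, 252, 251, 251, 251, 255, 249, 107, 131, 132, 131, 129, 123, 157, 207, 231, 254, 251, 251, 252, 251, 251, 240, 212, 214, 214, 213]
325 [216, 218, 216, 217, 218, 196, 128, 131, 135, 153, 212, 248, 246, 249, 252, 254, 254, 218, 107, 123, 136, 133, 130, 136, 150, 160, 172, 184, 184, 183, 175, 208, 243, 184, 132, 135, 134, 163]
327 [215, 216, 218, 214, 217, 219, 219, 218, 185, 129, 119, 112, 134, 211, 255, 255, 255, 222, 127, 130, 132, 136, 132, 134, 148, 144, 163, 182, 181, 172, 143, 134, 134, 135, 133, 133, 133, 160]
rows from 178; blade cols [128, 128, 126, 123, 128, 123, 164, 203, 214, 211, 213, 223, 226, 226, 217, 210, 194, 186, 198, 203, 203, 202, 201, 193, 160, 131, 132, 136, 139, 134, 133, 128]
195.5 slot centre - tip, tool axes [-1.2 -0.2 12.7]
196 slot centre - tip, tool axes [-1.6 -0.2 12.7]
196.5 slot centre - tip, tool axes [-2.  -0.2 12.7]
dz 60.68396129209985
[219, 214, 217, 219, 193, 109, 137, 169, 223, 246, 253, 251, 251, 251, 252, 252, 251, 252, 252, 221, 124, 128, 135, 130]
```

The residual is about -1.3 mm across the slot (the slot spans rows 195.5–204.7, which is 8 mm as expected). I'll correct that and lower the blade 3 mm into the slot, watching the force.

Emit:
play_rows(
  commands=[
    {"x": -0.0013, "y": 0, "z": 0.003, "twist": 0},
    {"x": -0.0013, "y": 0, "z": 0.007, "twist": 0},
    {"x": -0.0013, "y": 0, "z": 0.01, "twist": 0},
    {"x": -0.0013, "y": 0, "z": 0.012, "twist": 0},
    {"x": -0.0013, "y": 0, "z": 0.0135, "twist": 0},
    {"x": -0.0013, "y": 0, "z": 0.015, "twist": 0},
    {"x": -0.0013, "y": 0, "z": 0.016, "twist": 0},
    {"x": -0.0013, "y": 0, "z": 0.016, "twist": 0},
  ],
)

```text
time: 8.5
tool_pos: [534.0, -178.9, 153.6]
tcp_rot: [-3.141, 0.0, -0.104]
contact_force: [-0.8, 0.5, -1.3]
grip_width: 21.9
finger_force: 30.0
```

```bash
python3 - <<'E'
from h import *
go(535,-179,153,-0.102)
E
```

```text
t 8.5 pos [ 534.  -178.9  153.6] rot [-3.1414e+00  2.0000e-04 -1.0360e-01] delta [1.  0.  0.5] twist -0.09 F [-0.8  0.5 -1.3] M [-0.04  0.14 -0.03] grip 21.9 30.0 q6 1.22
```

The force is only noise at tip z≈44, so the blade is in the slot. Turning counter-clockwise (negative twist) in stages.

Emit:
play_rows(
  commands=[
    {"x": 0, "y": 0, "z": 0, "twist": -3},
    {"x": 0, "y": 0, "z": 0, "twist": -6},
    {"x": 0, "y": 0, "z": 0, "twist": -9},
    {"x": 0, "y": 0, "z": 0, "twist": -12},
    {"x": 0, "y": 0, "z": 0, "twist": -15},
    {"x": 0, "y": 0, "z": 0, "twist": -18},
    {"x": 0, "y": 0, "z": 0, "twist": -21},
    {"x": 0, "y": 0, "z": 0, "twist": -24},
  ],
)

```text
time: 9.3
tool_pos: [534.5, -179.0, 153.9]
tcp_rot: [3.141, -0.001, 0.317]
contact_force: [0.9, 0.1, -2.1]
grip_width: 21.9
finger_force: 30.0
```

```bash
python3 - <<'E'
from h import *
w=snap('wrist','wrist5'); go(534,-179,153.6,0.9)
cv2.imwrite('pics/w5.png',cv2.resize(w['pixels'][150:250,245:385][:,:,::-1],(700,500),interpolation=cv2.INTER_CUBIC))
E
```

```text
t 9.35 pos [ 534.5 -179.   153.9] rot [ 3.1409e+00 -1.3000e-03  3.1970e-01] delta [-0.5 -0.2  0.3] twist -33.25 F [ 1.9 -0.6 -2. ] M [-0.04 -0.24 -0.04] grip 22.1 30.0 q6 0.79
```

View pics/w5.png

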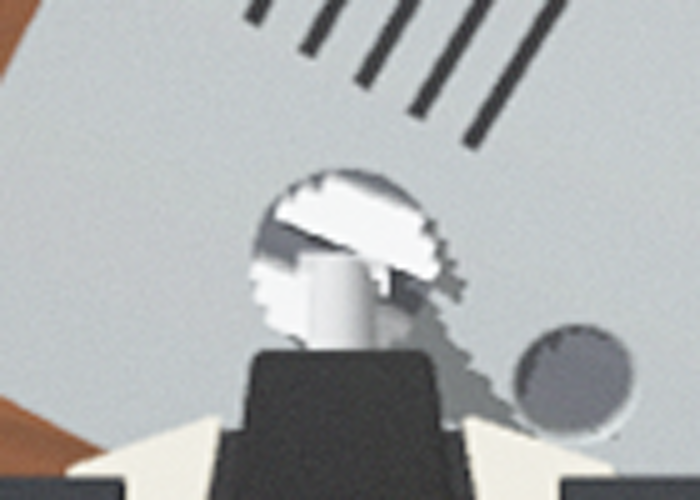

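The blade is seated. The slot lags the blade by about 17°, which is the expected play, so the head has started to turn. Continuing.

Emit:
play_rows(
  commands=[
    {"x": 0, "y": 0, "z": 0, "twist": -3},
    {"x": 0, "y": 0, "z": 0, "twist": -6},
    {"x": 0, "y": 0, "z": 0, "twist": -9},
    {"x": 0, "y": 0, "z": 0, "twist": -12},
    {"x": 0, "y": 0, "z": 0, "twist": -15},
    {"x": 0, "y": 0, "z": 0, "twist": -18},
    {"x": 0, "y": 0, "z": 0, "twist": -21},
    {"x": 0, "y": 0, "z": 0, "twist": -24},
  ],
)

```text
time: 10.15
tool_pos: [534.8, -179.6, 154.0]
tcp_rot: [3.139, -0.001, 0.735]
contact_force: [3.3, -1.6, -3.4]
grip_width: 21.8
finger_force: 30.0
```

Emit:
play_rows(
  commands=[
    {"x": 0, "y": 0, "z": 0, "twist": -2},
    {"x": 0, "y": 0, "z": 0, "twist": -4},
    {"x": 0, "y": 0, "z": 0, "twist": -6},
    {"x": 0, "y": 0, "z": 0, "twist": -8},
    {"x": 0, "y": 0, "z": 0, "twist": -10},
    {"x": 0, "y": 0, "z": 0, "twist": -12},
    {"x": 0, "y": 0, "z": 0, "twist": -13},
    {"x": 0, "y": 0, "z": 0, "twist": -13},
  ],
)

```text
time: 10.95
tool_pos: [534.9, -179.6, 154.1]
tcp_rot: [3.139, -0.0, 0.96]
contact_force: [3.7, -3.1, -1.6]
grip_width: 22.1
finger_force: 30.0
```

```bash
python3 - <<'E'
from h import *
w=snap('wrist','wrist6'); go(534,-179,153.6,1.0)
cv2.imwrite('pics/w6.png',cv2.resize(w['pixels'][150:250,245:385][:,:,::-1],(700,500),interpolation=cv2.INTER_CUBIC))
im=w['pixels'].astype(int)
lo=im.min(2); m=np.zeros(lo.shape,np.uint8); m[182:216,290:332]=(lo[182:216,290:332]>235)
k=np.vstack(cv2.findContours(m,0,1)[0]); print(cv2.fitEllipse(cv2.convexHull(k)))
E
```

```text
t 11.0 pos [ 534.8 -179.5  154.1] rot [ 3.1391e+00 -2.0000e-04  9.5980e-01] delta [-0.  -0.9  0.5] twist -2.3 F [ 4.5 -2.3 -1.7] M [-0.77 -0.83 -0.09] grip 21.7 30.0 q6 0.15
((313.98028564453125, 203.1940460205078), (31.29742431640625, 34.80228042602539), 84.0491943359375)
```

Emit:
play_rows(
  commands=[
    {"x": 0, "y": 0, "z": 0, "twist": -1},
    {"x": 0, "y": 0, "z": 0, "twist": -2},
    {"x": 0, "y": 0, "z": 0, "twist": -3},
    {"x": 0, "y": 0, "z": 0, "twist": -4},
    {"x": 0, "y": 0, "z": 0, "twist": -5},
    {"x": 0, "y": 0, "z": 0, "twist": -6},
    {"x": 0, "y": 0, "z": 0, "twist": -6},
    {"x": 0, "y": 0, "z": 0, "twist": -6},
  ],
)

```text
time: 11.8
tool_pos: [534.4, -179.0, 154.1]
tcp_rot: [3.14, -0.0, 1.065]
contact_force: [3.3, -2.9, -0.7]
grip_width: 22.0
finger_force: 30.0
```

```bash
python3 - <<'E'
from h import *
w=snap('wrist','wrist7'); go(534,-179,153.6,1.0)
# slot direction: boundary of upper white half of the head (line edge)
g=cv2.cvtColor(w['pixels'],cv2.COLOR_RGB2GRAY)
for y in range(180,222,2): print(y,g[y,290:340:2].tolist())
E
```

```text
t 11.85 pos [ 534.4 -179.   154.1] rot [ 3.1403e+00 -2.0000e-04  1.0654e+00] delta [-0.2 -0.4  0.5] twist 3.75 F [ 4.5 -2.7 -1. ] M [-0.77 -1.03 -0.01] grip 21.8 30.0 q6 0.05
180 [184, 187, 186, 188, 184, 187, 186, 187, 185, 185, 185, 185, 187, 186, 184, 186, 187, 184, 187, 190, 187, 186, 187, 185, 188]
182 [187, 186, 184, 183, 186, 185, 184, 188, 188, 188, 188, 188, 188, 189, 188, 185, 185, 187, 188, 184, 185, 186, 186, 186, 189]
184 [187, 189, 190, 187, 189, 185, 186, 186, 187, 186, 191, 173, 181, 166, 176, 183, 190, 186, 186, 188, 188, 187, 188, 186, 185]
186 [187, 186, 185, 184, 188, 188, 185, 184, 182, 160, 112, 116, 223, 189, 131, 106, 108, 160, 188, 188, 190, 188, 186, 189, 187]
188 [185, 182, 185, 185, 185, 186, 186, 176, 123, 206, 219, 194, 241, 235, 229, 191, 144, 113, 119, 181, 190, 186, 187, 186, 190]
190 [187, 186, 186, 186, 187, 188, 156, 184, 214, 237, 240, 236, 238, 239, 238, 239, 231, 219, 158, 113, 182, 187, 187, 183, 188]
192 [186, 188, 184, 189, 187, 172, 109, 239, 238, 238, 238, 238, 238, 238, 236, 238, 239, 239, 230, 220, 173, 190, 189, 185, 187]
194 [187, 188, 
[... 1071 characters left out ...]
0, 223, 219, 204, 144, 126, 105, 113, 100, 90, 112, 186, 185, 185]
212 [186, 186, 187, 186, 125, 118, 236, 211, 148, 193, 216, 222, 222, 219, 202, 158, 185, 209, 146, 110, 109, 110, 188, 184, 185]
214 [186, 185, 187, 188, 159, 190, 240, 243, 152, 196, 217, 222, 222, 217, 205, 178, 243, 235, 224, 206, 125, 170, 187, 185, 187]
216 [184, 185, 189, 184, 167, 112, 167, 235, 185, 198, 217, 224, 225, 218, 204, 215, 239, 238, 240, 236, 185, 186, 187, 185, 186]
218 [186, 186, 184, 186, 191, 118, 117, 111, 156, 203, 221, 226, 229, 221, 210, 203, 244, 243, 232, 188, 189, 185, 184, 187, 184]
220 [184, 185, 189, 139, 89, 71, 73, 66, 73, 76, 78, 78, 75, 79, 77, 80, 86, 67, 64, 75, 157, 185, 185, 184, 187]
```

```bash
python3 - <<'E'
from h import *
for f,a,b in(('wrist7',(305,195.2),(333,207.3)),):
    w=load(f); p,q=onz(w,*a,48),onz(w,*b,48); s=np.arctan2(q[1]-p[1],q[0]-p[0]); print('slot',s,'cover',s+1.773)
w=load('wrist7'); im=w['pixels'].astype(int); g=cv2.cvtColor(w['pixels'],cv2.COLOR_RGB2GRAY)
print(np.round(proj(w,(530.2,-222.3,40)),1),np.round(proj(w,(530.2,-222.3,26)),1))
u,v=map(int,proj(w,(530.2,-222.3,40)))
for y in range(v-14,v+15,2): print(y,im[y,u-16:u+17:2,:].mean(1).astype(int).tolist() if 0<=y<400 else '')
E
```

```text
slot -0.9277949414039726 cover 0.8452050585960273
[331.2 248.8] [330.3 242.2]
234 [59, 58, 63, 60, 57, 59, 63, 61, 61, 106, 187, 190, 244, 229, 210, 187, 186]
236 [54, 58, 60, 57, 60, 59, 59, 63, 59, 67, 85, 96, 245, 239, 240, 241, 228]
238 [57, 57, 61, 64, 55, 60, 59, 62, 58, 56, 68, 67, 230, 239, 240, 238, 239]
240 [61, 58, 59, 59, 60, 56, 55, 61, 61, 58, 71, 61, 217, 240, 238, 238, 239]
242 [63, 58, 60, 57, 57, 56, 56, 63, 61, 60, 64, 66, 198, 239, 239, 238, 237]
244 [56, 57, 56, 59, 58, 61, 58, 56, 58, 59, 60, 68, 149, 242, 238, 237, 238]
246 [59, 58, 62, 60, 58, 62, 57, 56, 61, 58, 60, 68, 83, 245, 239, 238, 237]
248 [58, 61, 56, 57, 57, 59, 57, 59, 58, 56, 56, 67, 76, 234, 238, 240, 238]
250 [56, 55, 59, 60, 57, 57, 57, 61, 56, 54, 58, 68, 60, 225, 239, 238, 238]
252 [62, 59, 60, 56, 54, 59, 55, 55, 60, 58, 52, 66, 66, 198, 240, 238, 239]
254 [57, 57, 56, 59, 57, 58, 58, 52, 58, 57, 56, 64, 56, 149, 242, 238, 237]
256 [59, 56, 58, 51, 57, 59, 54, 61, 57, 61, 54, 61, 64, 104, 243, 238, 239]
258 [52, 57, 57, 56, 55, 55, 53, 59, 60, 58, 54, 62, 63, 78, 234, 238, 239]
260 [58, 56, 49, 57, 57, 55, 56, 56, 56, 58, 54, 59, 67, 57, 227, 240, 238]
262 [55, 58, 53, 55, 58, 59, 59, 61, 55, 56, 52, 57, 66, 58, 197, 239, 238]
```

The cover is at about 0.85 rad. A bit more takes it to the stop.

Emit:
play_rows(
  commands=[
    {"x": 0, "y": 0, "z": 0, "twist": -1},
    {"x": 0, "y": 0, "z": 0, "twist": -2},
    {"x": 0, "y": 0, "z": 0, "twist": -3},
    {"x": 0, "y": 0, "z": 0, "twist": -4},
    {"x": 0, "y": 0, "z": 0, "twist": -5},
    {"x": 0, "y": 0, "z": 0, "twist": -6},
    {"x": 0, "y": 0, "z": 0, "twist": -6},
    {"x": 0, "y": 0, "z": 0, "twist": -6},
  ],
)

```text
time: 12.65
tool_pos: [534.5, -179.1, 154.1]
tcp_rot: [3.14, -0.0, 1.17]
contact_force: [6.1, -3.0, -1.1]
grip_width: 22.1
finger_force: 30.0
```

```bash
python3 - <<'E'
from h import *
w=snap('wrist','wrist8'); go(534,-179,153.6,1.0)
g=cv2.cvtColor(w['pixels'],cv2.COLOR_RGB2GRAY).astype(int)
pts=[]
for x in list(range(303,313))+list(range(323,335)):
    col=g[186:212,x]; i=np.where((col[:-1]>170)&(col[1:]<170))[0]
    i=[k for k in i if col[k-2]>215]
    if len(i): pts.append((x,186+i[0]+.5))
print(pts)
pts=np.array(pts); p=np.polyfit(*pts.T,1); a,b=[onz(w,x,np.polyval(p,x),48) for x in(303,334)]
print('cover',np.arctan2(b[1]-a[1],b[0]-a[0])+1.773, 'resid',np.abs(np.polyval(p,pts[:,0])-pts[:,1]).max())
E
```

```text
t 12.7 pos [ 534.5 -179.1  154.1] rot [ 3.1400e+00 -1.0000e-04  1.1704e+00] delta [-0.1 -0.5  0.5] twist 9.76 F [ 4.7 -2.6 -0.6] M [-0.84 -1.12 -0.08] grip 21.9 30.0 q6 -0.06
[(305, np.float64(194.5)), (306, np.float64(194.5)), (307, np.float64(195.5)), (308, np.float64(195.5)), (309, np.float64(196.5)), (310, np.float64(196.5)), (311, np.float64(197.5)), (312, np.float64(197.5)), (323, np.float64(203.5)), (324, np.float64(203.5)), (325, np.float64(204.5)), (326, np.float64(204.5)), (327, np.float64(205.5)), (328, np.float64(205.5)), (329, np.float64(206.5)), (330, np.float64(206.5)), (331, np.float64(207.5)), (332, np.float64(207.5)), (333, np.float64(208.5))]
cover 0.8926515394383585 resid 0.26987620357638775
```

The cover is at 0.89 rad, so it is at the stop. I'll back off the play, lift out, turn back to the original yaw and move above the hole.

Emit:
play_rows(
  commands=[
    {"x": 0, "y": 0, "z": 0, "twist": 5},
    {"x": 0, "y": 0, "z": 0, "twist": 10},
    {"x": 0, "y": 0, "z": -0.003, "twist": 12},
    {"x": 0, "y": 0, "z": -0.008, "twist": 12},
    {"x": 0, "y": 0, "z": -0.015, "twist": 15},
    {"x": 0, "y": 0, "z": -0.025, "twist": 23},
    {"x": 0, "y": 0, "z": -0.035, "twist": 31},
    {"x": 0, "y": 0, "z": -0.04, "twist": 39},
  ],
)

```text
time: 13.5
tool_pos: [533.3, -178.4, 194.4]
tcp_rot: [-3.14, 0.001, 0.485]
contact_force: [-0.7, -0.1, -1.1]
grip_width: 22.2
finger_force: 30.0
```

```bash
python3 - <<'E'
from h import *
go(525,-223,194,-0.103)
E
```

```text
t 13.5 pos [ 533.3 -178.4  194.4] rot [-3.140e+00  1.000e-03  4.854e-01] delta [-28.1  35.6   0.3] twist 33.72 F [-0.7 -0.1 -1.1] M [-0.09  0.09 -0.03] grip 22.2 30.0 q6 0.63
```

Emit:
play_rows(
  commands=[
    {"x": -0.006, "y": 0.008, "z": 0, "twist": 7},
    {"x": -0.012, "y": 0.016, "z": 0, "twist": 14},
    {"x": -0.018, "y": 0.024, "z": 0, "twist": 21},
    {"x": -0.024, "y": 0.031, "z": 0, "twist": 28},
    {"x": -0.028, "y": 0.0355, "z": 0, "twist": 33.7},
    {"x": -0.028, "y": 0.0355, "z": 0, "twist": 33.7},
    {"x": -0.028, "y": 0.0355, "z": 0, "twist": 33.7},
    {"x": -0.028, "y": 0.0355, "z": 0, "twist": 33.7},
  ],
)

```text
time: 14.3
tool_pos: [525.8, -222.8, 193.6]
tcp_rot: [-3.141, 0.001, -0.096]
contact_force: [-0.8, 1.2, -0.3]
grip_width: 21.7
finger_force: 30.0
```

```bash
python3 - <<'E'
from h import *
w=snap('wrist','wrist9'); go(525,-223,194,-0.103)
o=bot.get_obs(); p=o['tool_pos']; R=Ro.from_euler('xyz',o['tcp_rot']).as_matrix()
T=onz(w,313,200.7,p[2]-109.7)-2*R[:,0]
g=cv2.cvtColor(w['pixels'],cv2.COLOR_RGB2GRAY)
cv2.imwrite('pics/w9.png',cv2.resize(w['pixels'][150:250,245:385][:,:,::-1],(700,500),interpolation=cv2.INTER_CUBIC))
print('tip',T.round(1),'shift to old hole',(R.T@(np.array([530.2,-222.3,40])-T)).round(1), 'hole px expected',np.round(proj(w,(530.2,-222.3,40)),1))
for y in range(176,214,2): print(y,g[y,290:340:2].tolist())
E
```

```text
t 14.35 pos [ 525.9 -222.9  193.6] rot [-3.1411e+00  6.0000e-04 -9.6100e-02] delta [-0.8  0.2 -0.4] twist 0.39 F [ 0.5 -0.4 -1. ] M [0.01 0.21 0.04] grip 22.1 30.0 q6 1.13
tip [ 529.3 -223.4   83.9] shift to old hole [ 0.8 -1.2 43.9] hole px expected [311.8 188.7]
176 [215, 216, 217, 218, 216, 218, 216, 214, 218, 218, 215, 218, 215, 215, 219, 215, 217, 216, 217, 216, 215, 214, 217, 217, 214]
178 [218, 217, 216, 217, 216, 216, 217, 218, 219, 208, 201, 192, 196, 208, 216, 214, 218, 216, 214, 212, 214, 217, 216, 214, 217]
180 [217, 217, 218, 219, 217, 217, 216, 218, 183, 203, 226, 223, 222, 222, 196, 206, 216, 218, 217, 218, 216, 213, 218, 217, 217]
182 [217, 217, 217, 217, 219, 217, 218, 158, 220, 224, 220, 222, 223, 222, 252, 254, 212, 218, 217, 219, 215, 216, 217, 218, 216]
184 [216, 217, 217, 217, 219, 219, 182, 193, 222, 222, 222, 221, 221, 255, 255, 255, 189, 220, 217, 216, 218, 215, 216, 218, 217]
186 [217, 215, 218, 217, 217, 218, 142, 189, 222, 223, 221, 222, 240, 254, 255, 255, 156, 218, 217, 219, 217, 217, 217, 217, 218]
188 [218, 214, 216, 214, 217, 221, 129, 169, 224, 221, 
[... 934 characters left out ...]
 152, 209, 213, 214, 213, 214, 217, 213, 217, 211]
204 [212, 215, 212, 216, 215, 216, 215, 226, 237, 239, 233, 216, 188, 161, 164, 224, 216, 214, 217, 214, 215, 216, 206, 213, 212]
206 [214, 216, 214, 213, 217, 218, 211, 240, 249, 241, 230, 218, 187, 157, 153, 177, 199, 215, 212, 212, 217, 216, 213, 214, 216]
208 [218, 216, 215, 214, 216, 211, 215, 239, 249, 240, 230, 216, 188, 162, 156, 174, 198, 214, 213, 214, 215, 217, 216, 211, 215]
210 [214, 216, 214, 214, 214, 215, 212, 214, 225, 241, 231, 214, 187, 159, 151, 204, 217, 215, 213, 215, 211, 215, 213, 212, 211]
212 [212, 213, 216, 211, 216, 214, 218, 213, 226, 241, 230, 214, 188, 161, 150, 195, 215, 214, 215, 215, 214, 214, 216, 216, 214]
```

View pics/w9.png

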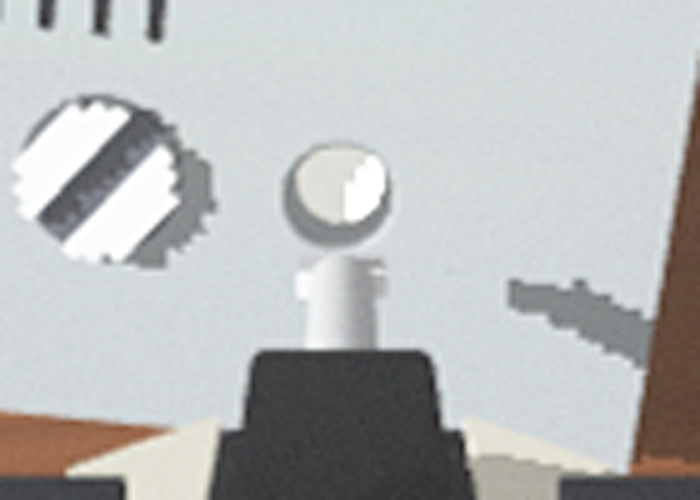

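The cover is clear and the white button shows in the hole, with the hole centred at crop (337,194), px (312.4,188.8). The blade is at px 313, so it lines up vertically to within about 0.5 mm. Lowering to just above the button.

Emit:
play_rows(
  commands=[
    {"x": 0, "y": -0.0004, "z": 0.012, "twist": 0},
    {"x": 0, "y": -0.0004, "z": 0.025, "twist": 0},
    {"x": 0, "y": -0.0004, "z": 0.036, "twist": 0},
    {"x": 0, "y": -0.0004, "z": 0.042, "twist": 0},
    {"x": 0, "y": -0.0004, "z": 0.047, "twist": 0},
    {"x": 0, "y": -0.0004, "z": 0.052, "twist": 0},
    {"x": 0, "y": -0.0004, "z": 0.056, "twist": 0},
    {"x": 0, "y": -0.0004, "z": 0.057, "twist": 0},
  ],
)

```text
time: 15.15
tool_pos: [525.9, -223.0, 136.3]
tcp_rot: [-3.141, 0.0, -0.099]
contact_force: [-0.4, 0.1, -0.8]
grip_width: 21.8
finger_force: 30.0
```

```bash
python3 -c "
from h import *
go(525.5,-222.8,130.5,-0.1)"
```

```text
t 15.15 pos [ 525.9 -223.   136.3] rot [-3.1413e+00  3.0000e-04 -9.8500e-02] delta [-0.5 -0.1  5.8] twist 0.09 F [-0.4  0.1 -0.8] M [-0.03  0.15  0.  ] grip 21.8 30.0 q6 1.13
```

The tip is through the hole at z≈26.6 with no contact. Pressing slowly.

Emit:
play_rows(
  commands=[
    {"x": 0, "y": 0, "z": 0.0007, "twist": 0},
    {"x": 0, "y": 0, "z": 0.0014, "twist": 0},
    {"x": 0, "y": 0, "z": 0.0021, "twist": 0},
    {"x": 0, "y": 0, "z": 0.0028, "twist": 0},
    {"x": 0, "y": 0, "z": 0.0035, "twist": 0},
    {"x": 0, "y": 0, "z": 0.004, "twist": 0},
    {"x": 0, "y": 0, "z": 0.004, "twist": 0},
    {"x": 0, "y": 0, "z": 0.004, "twist": 0},
  ],
)

```text
time: 15.95
tool_pos: [526.2, -223.1, 132.9]
tcp_rot: [3.141, -0.0, -0.099]
contact_force: [0.5, -0.6, 1.5]
grip_width: 21.8
finger_force: 30.0
```

```bash
python3 -c "
from h import *
go(525.5,-222.8,130.5,-0.1)"
```

```text
t 15.95 pos [ 526.2 -223.1  132.9] rot [ 3.1415e+00 -5.0000e-04 -9.8500e-02] delta [-0.7 -0.3  2.4] twist 0.08 F [ 0.5 -0.6  1.5] M [-0.11  0.16  0.01] grip 21.8 30.0 q6 1.13
```

Emit:
play_rows(
  commands=[
    {"x": 0, "y": 0, "z": 0.0004, "twist": 0},
    {"x": 0, "y": 0, "z": 0.0008, "twist": 0},
    {"x": 0, "y": 0, "z": 0.0012, "twist": 0},
    {"x": 0, "y": 0, "z": 0.0015, "twist": 0},
    {"x": 0, "y": 0, "z": 0.0018, "twist": 0},
    {"x": 0, "y": 0, "z": 0.002, "twist": 0},
    {"x": 0, "y": 0, "z": 0.002, "twist": 0},
    {"x": 0, "y": 0, "z": 0.002, "twist": 0},
  ],
)

```text
time: 16.75
tool_pos: [526.2, -223.1, 130.8]
tcp_rot: [3.141, -0.0, -0.098]
contact_force: [0.5, 0.3, 2.5]
grip_width: 21.8
finger_force: 30.0
```

```bash
python3 -c "
from h import *
go(525.5,-222.8,130.5,-0.1)"
```

```text
t 16.75 pos [ 526.2 -223.1  130.8] rot [ 3.1415e+00 -4.0000e-04 -9.8400e-02] delta [-0.7 -0.2  0.3] twist 0.09 F [0.5 0.3 2.5] M [-0.16  0.02  0.03] grip 21.8 30.0 q6 1.13
```

Emit:
play_rows(
  commands=[
    {"x": 0, "y": 0, "z": 0.0003, "twist": 0},
    {"x": 0, "y": 0, "z": 0.0006, "twist": 0},
    {"x": 0, "y": 0, "z": 0.0009, "twist": 0},
    {"x": 0, "y": 0, "z": 0.0012, "twist": 0},
    {"x": 0, "y": 0, "z": 0.0015, "twist": 0},
    {"x": 0, "y": 0, "z": 0.0015, "twist": 0},
    {"x": 0, "y": 0, "z": 0.0015, "twist": 0},
    {"x": 0, "y": 0, "z": 0.0015, "twist": 0},
  ],
)

```text
time: 17.55
tool_pos: [526.2, -223.1, 130.1]
tcp_rot: [3.141, -0.001, -0.098]
contact_force: [-1.7, 0.2, 9.7]
grip_width: 21.9
finger_force: 30.0
```

Emit:
play_rows(
  commands=[
    {"x": 0, "y": 0, "z": 0.0003, "twist": 0},
    {"x": 0, "y": 0, "z": 0.0006, "twist": 0},
    {"x": 0, "y": 0, "z": 0.0009, "twist": 0},
    {"x": 0, "y": 0, "z": 0.001, "twist": 0},
    {"x": 0, "y": 0, "z": 0.001, "twist": 0},
    {"x": 0, "y": 0, "z": 0.001, "twist": 0},
    {"x": 0, "y": 0, "z": 0.001, "twist": 0},
    {"x": 0, "y": 0, "z": 0.001, "twist": 0},
  ],
)

```text
time: 18.35
tool_pos: [526.3, -223.1, 130.0]
tcp_rot: [3.141, -0.001, -0.098]
contact_force: [-3.1, 1.0, 15.1]
grip_width: 21.7
finger_force: 30.0
```

The force climbs steeply at TCP z=130 (tip ≈20.5 mm), well above the 4.8 N spring, so the button is on its end stop. Handing in.

```bash
python3 -c "
from h import *
go(526,-223,130,-0.1); print(bot.close_job())"
```

```text
t 18.35 pos [ 526.3 -223.1  130. ] rot [ 3.141e+00 -1.500e-03 -9.840e-02] delta [-0.3 -0.1  0. ] twist 0.09 F [-3.1  1.  15.1] M [0.29 0.77 0.01] grip 21.7 30.0 q6 1.13
the job is handed in; nothing more can be done
None
```

I turned the hub's screw to its stop (cover about 0.89 rad) and handed in the job at 18.35 s with the gripped screwdriver holding the reset button on its end stop at about 15 N; no verdict came back, and the green look-alike toppled during the run (cause unknown).

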